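# Change the feed of the sample mill at its gate selector

## Task

On the bench sample mill, push the feed selector lever out of its middle notch, across the gate and fully home into the slot that has the triangular badge. Only push it, never pinch or grip the lever, do not force it, and do not run it fully into any other badge's slot on the way. Leave the glasses, spoon, jar, tray and card stand where they are.

Things in the scene. Friction and masses are not known exactly. Their poses are not given: they have to be found in the camera images.
- mill: The sample mill, fixed to the table: a low grey bed 220 mm (x) by 520 mm (y from -330 to +190 mm) with a flat deck 86 mm above the table; a mill head with hopper stands on it up to 316 mm high, all beyond y = -190 mm. Origin: on the table straight below the middle of the gate; x points far (away from the robot), y left, z up.
- gate_mid (a point): Middle of the gate, on the deck; axes as the mill's. The gate is a bare steel plate with 14 mm wide slots: a cross lane along y, 58 mm long; at each of its ends one slot runs far and one near (an H, a badge at each slot's outer corner); from the lane's middle a notch without badge runs near, where the lever is parked at first. Far of the lane's middle is a solid wall.
- lever: Selector lever: an 8 mm steel stem through the gate with a black grip on top. It pivots fore-aft and across about a point 25 mm above the table below the gate's middle, stays where it is left, and takes 2 to 3 N at the grip to move. Solid walls keep it in the slots and stop it firmly at their ends. Origin: the pivot; z along the stem to the grip.
- lever_grip (a point): Middle of the grip, 140 mm up the stem from the pivot. The grip is eight-sided, 31 mm thick, 45 mm long along the stem. In the mill's frame this point is at x -43 to -32, y 0 mm (play +-9) when parked; x 0 (play +-9) in the lane, y +-48 at its ends; x +-43, y +-44.5 when home in the four slots, over the badge. Its height is 165 mm upright, 151 mm when home.
- badge_triangle: The triangular badge: black plastic plate with three equal sides of 33 mm, 4 mm thick. It is fixed flat on the deck, its middle exactly below where the middle of the lever's grip stands when the lever is home in this badge's slot; which of the four corners of the gate it sits at varies. Origin: middle of its underside, on the deck.
- badge_disc: Round black plastic badge, 28 mm across, 4 mm thick. It is fixed flat on the deck, its middle exactly below where the middle of the lever's grip stands when the lever is home in this badge's slot; which of the four corners of the gate it sits at varies. Origin: middle of its underside, on the deck.
- badge_square: Square black plastic badge, 25 mm, 4 mm thick. It is fixed flat on the deck, its middle exactly below where the middle of the lever's grip stands when the lever is home in this badge's slot; which of the four corners of the gate it sits at varies. Origin: middle of its underside, on the deck.
- badge_cross: Plus-shaped black plastic badge, 30 mm across with 9 mm arms, 4 mm thick. It is fixed flat on the deck, its middle exactly below where the middle of the lever's grip stands when the lever is home in this badge's slot; which of the four corners of the gate it sits at varies. Origin: middle of its underside, on the deck.
- face_near: The flat face of the lever's grip on the mill's near (-x) side, 20 mm wide, 45 mm long, 15.5 mm from the grip's middle (its origin is the lever's pivot).
- face_far: The flat face of the lever's grip on the mill's far (+x) side, 20 mm wide, 45 mm long, 15.5 mm from the grip's middle (its origin is the lever's pivot).
- face_left: The flat face of the lever's grip on the mill's left (+y) side, 20 mm wide, 45 mm long, 15.5 mm from the grip's middle (its origin is the lever's pivot).
- face_right: The flat face of the lever's grip on the mill's right (-y) side, 20 mm wide, 45 mm long, 15.5 mm from the grip's middle (its origin is the lever's pivot).
- glass_deck: empty tasting glass, 60 mm across, 75 mm tall, standing on the mill's deck at the left end; origin under its base. Loose; to be left alone.
- spoon: steel cupping spoon, 150 mm long, lying on the mill's deck between gate and mill head. Loose; to be left alone.
- glass_near: empty tasting glass, 72 mm across, 88 mm tall, on the table on the robot's side of the mill; origin under its base. Loose; to be left alone.
- glass_far: empty tasting glass, 72 mm across, 88 mm tall, on the table beyond the mill; origin under its base. Loose; to be left alone.
- jar: amber sample jar, 66 mm across, 90 mm tall, on the table left of the mill; origin under its base. Loose; to be left alone.
- tray: empty blue sample tray, 110 x 160 x 30 mm, on the table beyond the mill; origin under its centre. Loose; to be left alone.
- card_stand: wooden card stand with a blank card, 60 mm wide, 70 mm tall, left of the mill. Loose; to be left alone.

How it is judged:
On the way, in this order (a step that is already met when the one before it is completed fails the run):
1. the lever is pushed out of the middle notch into the cross lane (x of lever_grip in the frame of mill above -0.012 m).
2. the lever stands fully home in the slot of the triangular badge (horizontal distance between lever_grip and badge_triangle below 0.01 m), for 0.2 s.
At the end, for the whole second after the job is handed in: The lever is at rest, fully home in the triangular badge's slot: the middle of its grip within 10 mm (seen from above) of the middle of the badge; every loose bystander within 20 mm of where it stood (horizontal distance between lever_grip and badge_triangle below 0.01 m and angular speed of lever below 0.05 rad/s and distance of each of glass_deck, spoon, glass_near, glass_far, jar, tray, card_stand from where it was at the start of the episode below 0.02 m); the robot touches nothing.
It fails at once if the lever is run fully into the slot of another badge (grip within 12 mm of the disc, the square or the cross) (horizontal distance between lever_grip and badge_disc below 0.012 m or horizontal distance between lever_grip and badge_square below 0.012 m or horizontal distance between lever_grip and badge_cross below 0.012 m).
It fails at once if the lever's grip is pinched: the fingers press on two opposite faces at once ((contact force between the fingers and face_near above 1 N and contact force between the fingers and face_far above 1 N) or (contact force between the fingers and face_left above 1 N and contact force between the fingers and face_right above 1 N)).
It fails at once if the lever is forced: pushed with more than 40 N (contact force between the fingers and lever above 40 N).
It fails at once if a glass, the spoon, the jar, the tray or the card stand is shifted or lifted by more than 20 mm (distance of any of glass_deck, spoon, glass_near, glass_far, jar, tray, card_stand from where it was at the start of the episode above 0.02 m).
It also fails if it takes over 51 s, if anything falls off the work surface, if the arm or the gripper's body presses on something with over 40 N, if the wrist force passes 120 N, or if a joint passes its speed limit or range.

## Robot

A 6-joint arm with a two-finger parallel gripper is mounted at the origin on the work surface. World frame = base frame: x ahead of the robot, y to its left, z up, the work surface at z = 0. Lengths are in m, angles in rad, forces in N, time in s.
With the tool pointing down it reaches from about 0.35 to 0.8 m from the base axis. Payload 7.3 kg.
Tool frame: the origin (TCP) lies between the finger pads; the fingertips stand 25 mm ahead of it and the grasp point (between the pads) lies 6 mm ahead of it (r.tip_extent is the distance from the TCP to the fingertips, in m); z points along the fingers, y is the line along which they close (so a half turn about z gives the same grasp; the last joint's range is limited). The gripper opens to 85 mm and grips with 20 to 120 N. Pads are 22 mm wide; open, the fingers measure 114 mm over their backs; the gripper's body (76 mm by 85 mm) begins 54 mm behind the grasp point. The pads swing forward as they close: fully open they stand 13 mm farther back than shut.
Start: joints at [-1.269, 0.342, 1.524, -0, 1.275, -0.146], TCP at [0.227, -0.473, 0.232] pointing down, gripper open.
Joint ranges: [-2.53, 2.53], [-0.77, 2.02], [0.04, 2.7], [-1, 4.14], [0.28, 2.66], [-3.11, 3.11]. Speed limits (rad/s): [2.57, 2.57, 3.14, 3.14, 3.14, 3.14].

## Interface

Orientations are given as a unit quaternion [x, y, z, w].
In Python, from workcell import r, command_gripper, optics gives the robot as it stands. The module is installed in compiled form; this text tells all that it offers. Calls block until the motion is done:
- r.reach(position, orientation): joint-space move of the TCP to a pose.
- r.move_straight(position, orientation=None, speed=0.15, max_force=None): straight line of the TCP; orientation=None keeps the orientation; speed is the mean speed in m/s. With max_force (N) it stops when the force on the tool has changed by that much, and returns True; else False.
- r.movej(angles): joint-space move.
- command_gripper(opening, force=None): finger opening in m; force is the grip in N (None keeps the last); returns when the fingers have stopped.
- r.hold(seconds).
- r.solve_ik(position, orientation): joint angles nearest the present ones, or None.
- r.read_state(): the state.
- optics.get_image(name): name is "scene" or "top" or "wrist"; returns (picture, depth): 480x640x3 uint8, red, green, blue; 480x640 float32, m along the optical axis (not along the pixel's ray), 0 where there is no reading.
- optics.camera_model(name): a dict with "K" (3x3 intrinsics, pixels), "R" (3x3) and "t" (3): a world point X has camera coordinates R X + t; the wrist camera has in their place "tool_from_camera" (4x4, takes a point from camera to tool coordinates, whose origin is the TCP and whose axes are the flange's). Camera axes: x right, y down, z forward; pixel columns grow to the right and rows downward; lengths in m; the calibration is good to about 2 mm. A picture is of the moment at which its call begins: read the wrist's pose just before it. camera_model takes no time and is no camera call.
A pose or a line that the arm cannot do raises r.PlanningError and nothing moves.
- r.finish_job(): hands the job in; it is judged then, once.
The state is a dict: "time_s": time; "joint_positions": joint angles; "dq": joint speeds; "tau": joint torques, N m; "eef_pos": TCP position; "eef_rot": TCP orientation; "contact_force": force on the tool from outside, world axes, zero at the start; "torque": the same for the moment, N m; "grip_width": finger opening in m; "grip_force": force on a finger pad.
Only numpy, scipy, OpenCV 4.12 (cv2) and the standard library are available. Lean on these libraries where they do the work, as an engineer would, in place of code of your own. Each camera call takes 0.05 s, during which the arm holds its last target. There are 200 camera calls.

## Working session

There is one attempt and no reset: what is moved stays moved. The work goes in short steps, each a Python script; the robot and the scene stay as the last script left them, time stands still between calls to the robot, and variables do not carry over. Pictures are saved under pics/ and viewed, at most 10 in all, crops included, and the job is handed in when it is done.

```bash
mkdir -p pics
python3 - <<'E'
from workcell import r, command_gripper, optics
import cv2,numpy as np
for n in("top","scene"):
    p,d=optics.get_image(n); cv2.imwrite(f"pics/{n}0.png",p[:,:,::-1]); np.save(f"pics/{n}0.npy",d)
    print(n,{k:np.round(v,4).tolist() for k,v in optics.camera_model(n).items() if k in "KRt"})
s=r.read_state();print(s["time_s"],s["eef_pos"],s["eef_rot"])
E
```

```text
top {'K': [[617.9759, 0.0, 327.151], [0.0, 617.9759, 235.1142], [0.0, 0.0, 1.0]], 'R': [[-0.0158, -0.9996, -0.0216], [-0.9807, 0.0197, -0.1945], [0.1948, 0.0181, -0.9807]], 't': [0.1366, 0.6188, 0.8847]}
scene {'K': [[456.0551, 0.0, 321.1767], [0.0, 456.0551, 241.023], [0.0, 0.0, 1.0]], 'R': [[0.4022, 0.9153, -0.0207], [0.5569, -0.2625, -0.788], [-0.7267, 0.3054, -0.6154]], 't': [-0.352, -0.1864, 1.2121]}
0.1 [ 0.22721976 -0.47287019  0.23160196] [ 9.75035639e-01  2.22047300e-01 -4.83186089e-05 -7.05215865e-04]
```

View pics/top0.png

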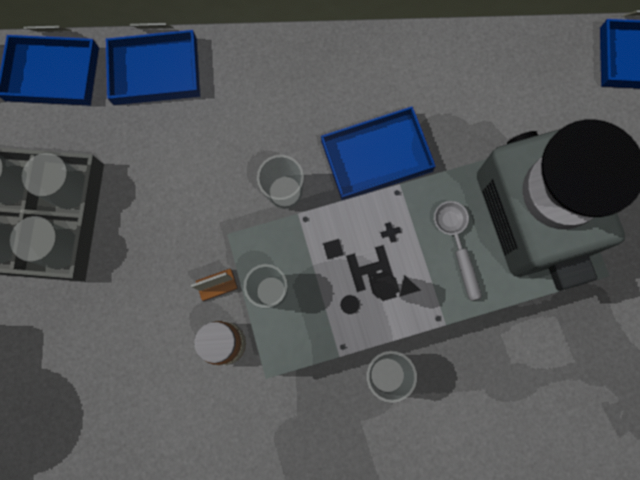

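View pics/scene0.png

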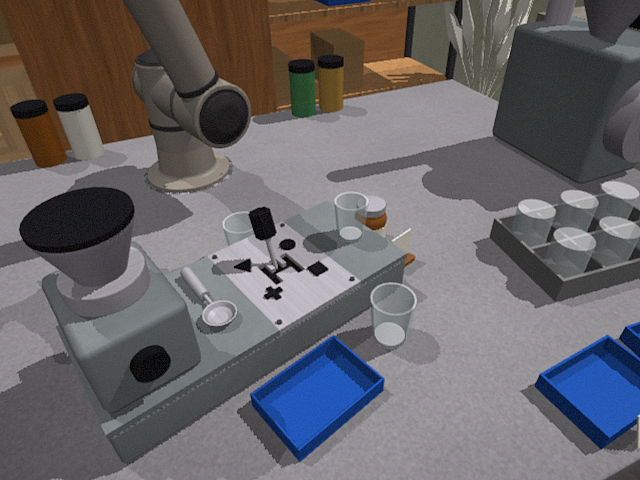

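The top view shows the triangle at (409,285) (near-right corner), the disc at (349,304), the square at (332,249) and the cross at (391,232). The black grip is parked at about (383,285). I'll fit the mill frame to the four badges.

```bash
cat > h.py <<'E'
from workcell import r, command_gripper, optics
import cv2,numpy as np
from scipy.spatial.transform import Rotation as Ro
def ray(n,px,z):
    c=optics.camera_model(n);K,R,t=[np.array(c[k]) for k in "KRt"]
    C=-R.T@t; v=R.T@np.linalg.inv(K)@np.array([*px,1.]); return C+v*(z-C[2])/v[2]
def fit(n,pix):
    W=np.array([ray(n,p,.09)[:2] for p in pix])
    M=np.array([[-.043,-.0445],[-.043,.0445],[.043,.0445],[.043,-.0445]])
    a=M-M.mean(0);b=W-W.mean(0)
    th=np.arctan2((a[:,0]*b[:,1]-a[:,1]*b[:,0]).sum(),(a*b).sum())
    R=np.array([[np.cos(th),-np.sin(th)],[np.sin(th),np.cos(th)]])
    o=W.mean(0)-R@M.mean(0); return o,th,(W-(M@R.T+o))
E
python3 - <<'E'
from h import *
o,th,res=fit("top",[(409,286),(349.5,304),(332.5,249),(391.5,232)])
print(o,th,np.round(res*1e3,1))
print(fit("scene",[(243,266),(288,244),(317,268),(273,293)]))
p=cv2.imread("pics/top0.png")[200:350,290:470];cv2.imwrite("pics/crop0.png",cv2.resize(p,None,fx=4,fy=4,interpolation=cv2.INTER_CUBIC))
R=np.array([[np.cos(th),-np.sin(th)],[np.sin(th),np.cos(th)]])
for m in [(-.1,0),(0,.06),(.06,-.048),(-.02,-.048)]:
  for yaw in (0,np.pi/2,-np.pi/2,np.pi):
    q=(Ro.from_euler('z',th+yaw)*Ro.from_euler('x',np.pi)).as_quat()
    j=r.solve_ik([*(o+R@m),.17],q); print(m,yaw,None if j is None else np.round(j,2))
E
```

```text
[0.56585249 0.06190851] 0.2724478990286754 [[ 1.2 -0.7]
 [ 0.5  0.9]
 [-0.8  1. ]
 [-0.8 -1.3]]
(array([0.56915623, 0.06205795]), np.float64(0.27297241204844286), array([[ 3.77469266e-04, -1.79683490e-03],
       [ 7.04296611e-04,  1.93767996e-03],
       [-1.08452548e-03, -2.03583653e-05],
       [ 2.75959937e-06, -1.20486689e-04]]))
(-0.1, 0) 0 [-0.09  0.31  1.76 -0.    1.07  1.21]
(-0.1, 0) 1.5707963267948966 [-0.09  0.31  1.76  0.    1.07 -0.36]
(-0.1, 0) -1.5707963267948966 [-0.09  0.31  1.76 -0.    1.07  2.78]
(-0.1, 0) 3.141592653589793 [-0.09  0.31  1.76  0.    1.07 -1.93]
(0, 0.06) 0 [ 0.08  0.47  1.51 -0.    1.16  1.38]
(0, 0.06) 1.5707963267948966 [ 0.08  0.47  1.51  0.    1.16 -0.19]
(0, 0.06) -1.5707963267948966 [ 0.08  0.47  1.51 -0.    1.16  2.95]
(0, 0.06) 3.141592653589793 [ 0.08  0.47  1.51  0.    1.16 -1.77]
(0.06, -0.048) 0 [-0.07  0.6   1.28 -0.    1.26  1.23]
(0.06, -0.048) 1.5707963267948966 [-0.07  0.6   1.28  0.    1.26 -0.34]
(0.06, -0.048) -1.5707963267948966 [-0.07  0.6   1.28 -0.    1.26  2.8 ]
(0.06, -0.048) 3.141592653589793 [-0.07  0.6   1.28  0.    1.26 -1.91]
(-0.02, -0.048) 0 [-0.12  0.46  1.52 -0.    1.16  1.18]
(-0.02, -0.048) 1.5707963267948966 [-0.12  0.46  1.52  0.    1.16 -0.39]
(-0.02, -0.048) -1.5707963267948966 [-0.12  0.46  1.52 -0.    1.16  2.75]
(-0.02, -0.048) 3.141592653589793 [-0.12  0.46  1.52  0.    1.16 -1.96]
```

View pics/crop0.png

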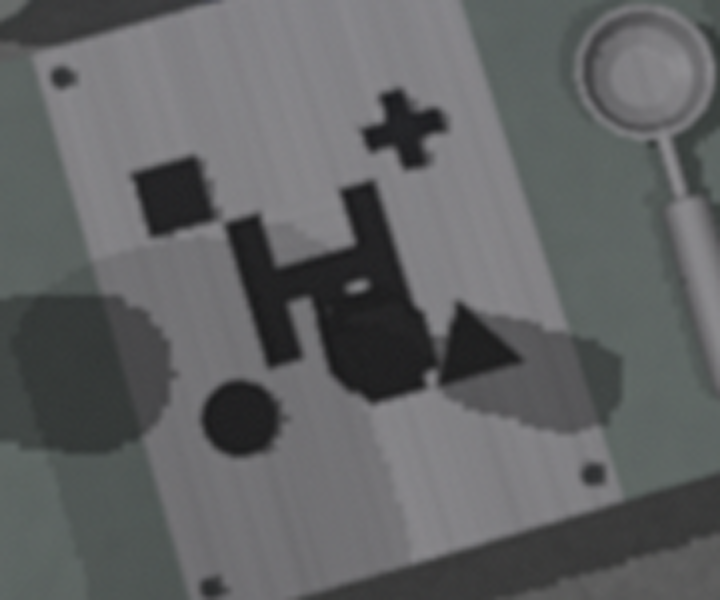

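Both cameras agree (within about 3 mm) and the triangle is near-right. The plan is to push far into the lane, then right, then near, with shut fingers.

```bash
cat >> h.py <<'E'
O=np.array([.567,.062]);TH=.2725
RM=np.array([[np.cos(TH),-np.sin(TH)],[np.sin(TH),np.cos(TH)]])
Q=(Ro.from_euler('z',TH+np.pi/2)*Ro.from_euler('x',np.pi)).as_quat()
def W(x,y,z): return [*(O+RM@[x,y]),z]
def go(x,y,z,speed=.15,f=15):
    s=r.move_straight(W(x,y,z),Q,speed=speed,max_force=f)
    st=r.read_state();p=st["eef_pos"];print(s,np.round(RM.T@(p[:2]-O),4),round(p[2],4),np.round(st["contact_force"],1),round(st["time_s"],1));return s
def pic(n,f):
    cv2.imwrite("pics/%s.png"%f,cv2.resize(optics.get_image(n)[0][:,:,::-1][150:350,250:510] if n=="top" else optics.get_image(n)[0][:,:,::-1][150:350,180:440],None,fx=3,fy=3,interpolation=cv2.INTER_CUBIC))
E
python3 - <<'E'
from h import *
command_gripper(0)
p=r.read_state()["eef_pos"]; r.move_straight([p[0],p[1],.4],speed=.25)
r.reach(W(-.105,0,.4),Q)
go(-.105,0,.17,.2)
if not go(-.03,0,.17,.05):
    go(-.05,0,.17,.1)
print(r.read_state()["grip_width"])
pic("scene","p1")
E
```

```text
False [-0.1045 -0.0003] 0.1708 [0.8 0.2 0.3] 5.0
False [-0.0302  0.    ] 0.1699 [-1.5 -0.7  0.8] 6.7
False [-0.0497 -0.0001] 0.1703 [0.8 0.8 1.3] 7.0
-0.00041273731737926994
```

View pics/p1.png

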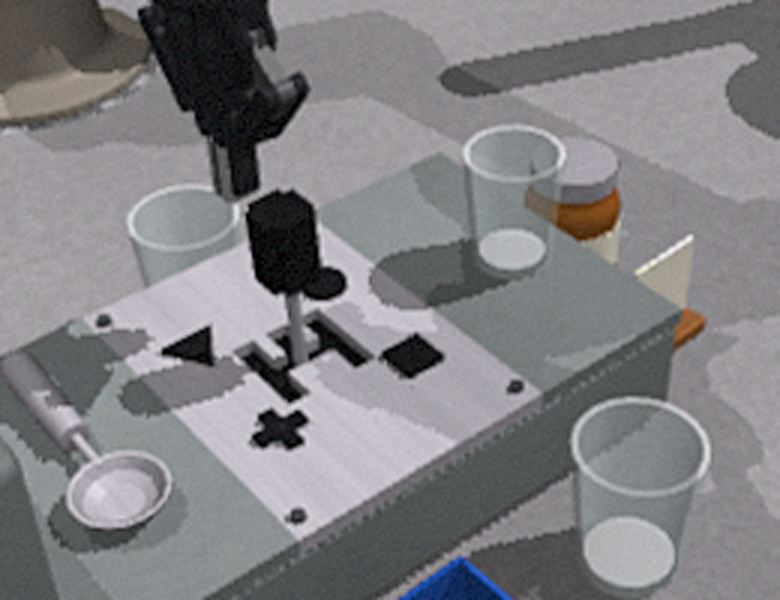

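The picture shows the lever nearly upright with its stem in the lane. The grip's middle is at crop (284,243), which is scene pixel (274.7,231). The bystanders look unmoved.

Run:
```python
from h import *
print("grip mill", RM.T@(ray("scene",(274.7,231),.165)[:2]-O))
go(-.075,0,.17,.2)
go(-.075,0,.26,.25)
go(0,.075,.26,.25)
go(0,.075,.17,.2)
s=go(0,-.019,.17,.05)
go(0,0,.17,.1)
pic("scene","p2")
```

```text
grip mill [-4.32392518e-05 -3.00330074e-03]
False [-0.0748 -0.0001] 0.1702 [ 0.3 -0.1 -0.1] 7.3
False [-0.0741 -0.0001] 0.2606 [-0.6 -0.6 -0.6] 7.8
False [-0.0004  0.0754] 0.2584 [-0.   0.4 -0.3] 8.4
False [0.0002 0.0743] 0.1709 [ 0.2 -0.5  0.5] 9.0
False [ 0.0001 -0.019 ] 0.1701 [0.  0.1 1. ] 11.1
False [0.0001 0.0006] 0.1702 [ 0.4 -0.3 -0.6] 11.4
```

View pics/p2.png

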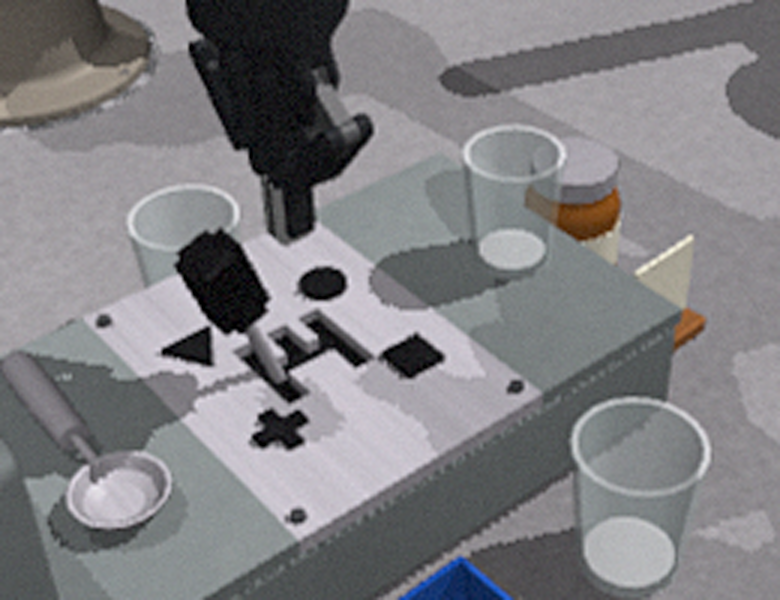

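The lever now leans right at the end of the lane, with the grip's middle at crop (223,281), scene pixel (254.3,243.7). I'll check its position before the last push.

Run:
```python
from h import *
g=RM.T@(ray("scene",(254.3,243.7),.158)[:2]-O);print("grip mill",g)
if g[1]<-.036 and abs(g[0])<.012:
    go(0,.02,.17,.2); go(0,.02,.26,.25); go(.065,-.045,.26,.25); go(.065,-.045,.167,.2)
    go(-.01,-.045,.167,.05)
    go(.0,-.045,.167,.1)
    pic("scene","p3")
```

```text
grip mill [-0.00181835 -0.04068131]
False [-0.      0.0205] 0.17 [-0.2  0.6 -0.3] 11.7
False [0.0001 0.0194] 0.2606 [ 0.  -0.3 -1.1] 12.2
False [ 0.0644 -0.0453] 0.2577 [ 0.1 -0.3 -0.3] 12.7
False [ 0.0653 -0.0446] 0.1682 [0.4 0.2 0.2] 13.3
False [-0.0099 -0.045 ] 0.1669 [0.9 0.3 0.1] 15.0
False [-0.    -0.045] 0.1667 [-0.1  0.4 -0.5] 15.2
```

Run:
```python
from h import *
go(-.03,-.045,.167,.025,f=9)
go(.03,-.045,.167,.1); go(.03,-.045,.28,.25)
go(.03,.1,.3,.25)
pic("scene","p4"); pic("top","p4t")
```

```text
True [-0.0252 -0.0454] 0.1678 [ 5.6  2.  -0.5] 16.3
False [ 0.0292 -0.0449] 0.1666 [-0.3 -0.7  0.3] 17.1
False [ 0.0294 -0.045 ] 0.2802 [0.2 0.3 0.1] 17.6
False [0.0297 0.0993] 0.2991 [ 0.2 -1.5  0.2] 18.4
```

View pics/p4.png

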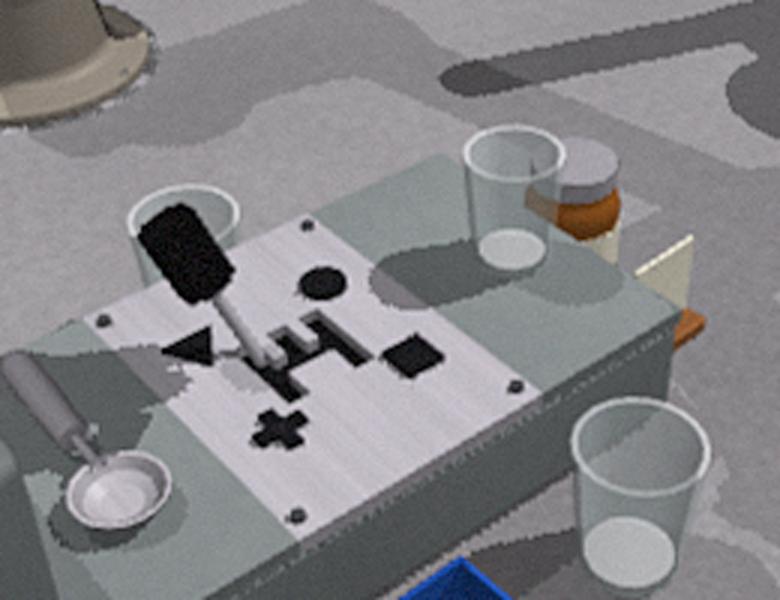

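Run:
```python
from h import *
print("scene", RM.T@(ray("scene",(242.3,234.7),.151)[:2]-O))
```

```text
scene [-0.0423645  -0.03837757]
```

View pics/p4t.png

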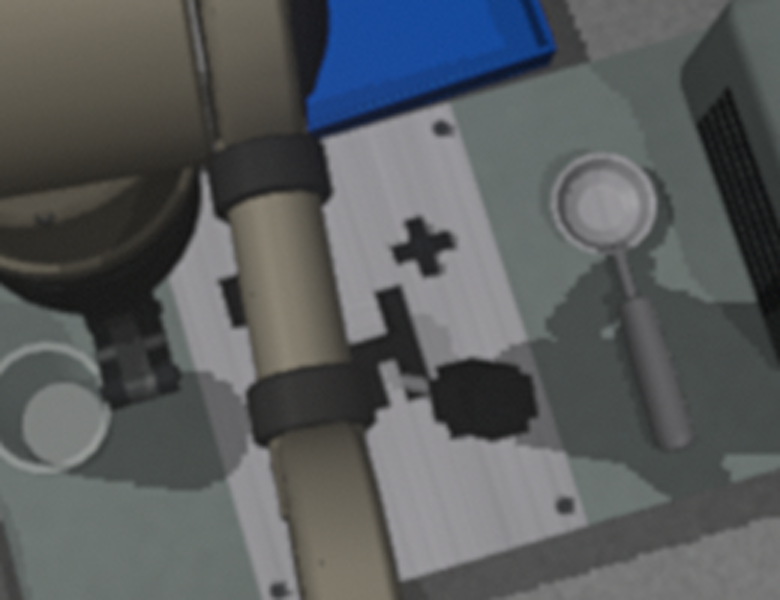

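The top view shows the grip over the triangle, with its middle at crop (485,398), top pixel (411.7,282.7).

Run:
```python
from h import *
for z in(.149,.153): print("top", RM.T@(ray("top",(411.7,282.7),z)[:2]-O), "scene", RM.T@(ray("scene",(242.3,234.7),z)[:2]-O))
print("tri", RM.T@(ray("top",(409,286),.09)[:2]-O), RM.T@(ray("scene",(243,266),.09)[:2]-O))
```

```text
top [-0.04453892 -0.0419826 ] scene [-0.04480666 -0.03717407]
top [-0.04486455 -0.04140447] scene [-0.03992235 -0.03958108]
tri [-0.04320583 -0.04525102] [-0.04100676 -0.04687695]
```

The grip is about 4–6 mm from the badge middle, so it is home. A light nudge to the right adds margin.

Run:
```python
from h import *
go(-.043,.05,.28,.25); go(-.043,.05,.167,.2)
go(-.043,-.022,.167,.04,f=8)
go(-.043,.04,.167,.1); go(-.043,.04,.28,.25); go(.03,.1,.3,.25)
pic("scene","p5"); r.hold(.3)
```

```text
False [-0.0431  0.0488] 0.2803 [-0.1  0.6 -0.1] 19.0
False [-0.042   0.0501] 0.1678 [-0.  -0.3 -0.2] 19.7
False [-0.043  -0.0218] 0.167 [ 0.9  2.  -0.4] 21.7
False [-0.0429  0.0398] 0.1671 [ 0.4  0.4 -1.7] 22.4
False [-0.0432  0.0395] 0.2798 [ 0.1  0.9 -0.8] 23.0
False [0.0295 0.1002] 0.2979 [-0.2 -0.6  0. ] 23.6
```

View pics/p5.png

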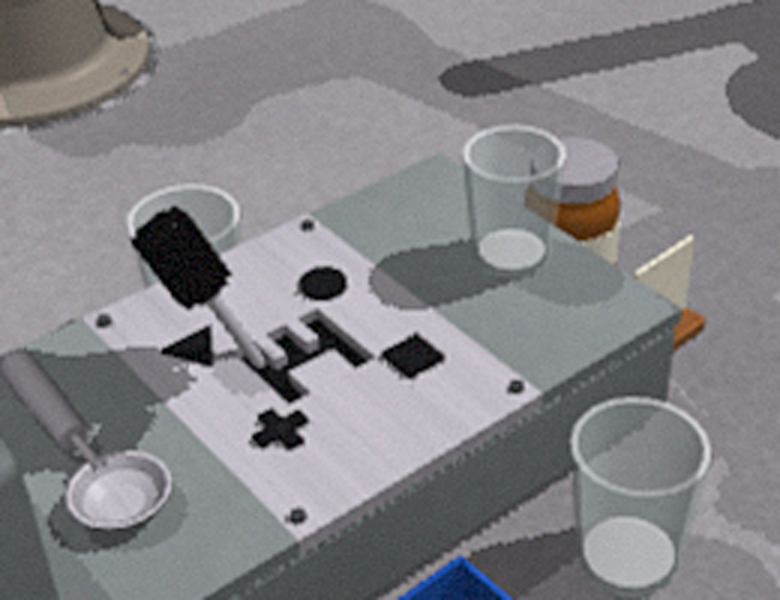

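The grip has moved about 5 crop pixels to the right, to (182,257). That is about 2–3 mm closer to the badge's middle, and nothing else moved, so I'm handing in.

```bash
python3 -c "
from h import *
print(r.finish_job())"
```

```text
the job is handed in; nothing more can be done
None
```

I pushed the lever home into the triangle's slot (near-right corner), about 3–5 mm from the badge middle by camera estimate, with no bystander visibly moved, and handed the job in; it returned no verdict.

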